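Shut the pod bin and snap its lever into lock

ROBOT

A 6-joint arm with a two-finger parallel gripper is mounted at the origin on the work surface. World frame = base frame: x ahead of the robot, y to its left, z up, the work surface at z = 0. Lengths are in m, angles in degrees, forces in N, time in s.
With the tool pointing down it reaches from about 0.375 to 0.925 m from the base axis. Payload 5.7 kg.
Tool frame: the origin (TCP) lies at the very end of the fingers, on their centre line; the grasp point (between the pads) lies 19 mm behind it; z points along the fingers, x is the direction in which the jaws open and shut, and the axes are right-handed (so a half turn about z gives the same grasp; the last joint's range is limited). The gripper opens to 85 mm and grips with 20 to 120 N. Pads are 22 mm wide; open, the fingers measure 114 mm over their backs; the gripper's body (76 mm by 85 mm) begins 54 mm behind the grasp point. The pads swing forward as they close: fully open they stand 13 mm farther back than shut.
Start: joints at [60.384, 20.558, 86.54, -0, 72.909, -6.595], TCP at [0.235, 0.552, 0.231] pointing down, gripper open.
Joint ranges: [-170.27, 170.27], [-57.76, 135], [12.27, 136.19], [-55.21, 235.2], [11.17, 155.16], [-170.74, 170.74]. Speed limits (degrees/s): [136.94, 136.94, 180, 180, 180, 180].

INTERFACE

Orientations are given as [roll, pitch, yaw] about the fixed x, y, z axes, in that order (R = Rz(yaw) Ry(pitch) Rx(roll)).
In Python, from cell import robot gives the robot as it stands. The module is installed in compiled form; this text tells all that it offers.
- The arm moves only by the tool play_rows, never from a script. Its argument "steps" is a list of rows, each a list of 7 numbers: the shift along the world's x, y, z in m, then the turn, a rotation vector about the world's x, y, z in degrees, then the closure, from 0 (fully open) to 1 (shut). A call has 1 to 12 rows; each row shifts and turns the commanded pose from where the row before left it; what a row does not reach is not made up. A row lasts 1/12 s, in which the tool goes at most 41.7 mm and 7.16 degrees, less where a joint would pass 70% of its speed; a pose out of reach is approached as far as the arm can. A call with a gripper value outside its range is refused whole. The fingers move at their own pace and stop on an object; "squeeze" is the grip in N (left out, the last holds). Time passes only in rows, so rows that do not move let the fingers close. It gives the time, the measured TCP pose, the force and the opening at its end, in the units of the state.
- robot.state(): the state, without advancing time (a new reading comes with each control period).
- robot.read_camera(name): name is "scene" or "top" or "wrist"; returns the picture (480x640x3 uint8, blue, green, red); there is no depth.
- robot.camera_model(name): a dict with "fx", "fy", "cx", "cy" (pixels), "world_to_cam" (4x4, takes a point from world to camera coordinates); the wrist camera has in their place "mount" (4x4, takes a point from camera to tool coordinates, whose origin is the TCP and whose axes are the tool frame's). Camera axes: x right, y down, z forward; pixel columns grow to the right and rows downward; lengths in m; the calibration is good to about 2 mm. A picture is of the moment at which its call begins: read the wrist's pose just before it. camera_model takes no time and is no camera call.
- robot.job_done(): hands the job in, once; it reports no verdict.
The state is a dict: "time": time; "joint_pos": joint angles; "joint_vel": joint speeds; "effort": joint torques, N m; "tcp_pos": TCP position; "tool_rot": TCP orientation; "ft_force": force on the tool from outside, world axes, zero at the start; "wrist_torque": the same for the moment, N m; "width": finger opening in m.
Only numpy, scipy, OpenCV 4.12 (cv2) and the standard library are available. Lean on these libraries where they do the work, as an engineer would, in place of code of your own. Each camera call takes 0.05 s, during which the arm holds its last target. There are 200 camera calls.

TASK

Push the lid of the steel coffee-pod bin all the way down until it is shut, and only then push the bin's lever inward over the lid, past its dead point, until it snaps down fully into lock. Use the fingertips only to push: lift nothing, do not open the lid wider, and leave the other things on the counter where they stand. Finish with the hand clear.

Things in the scene. Friction and masses are not known exactly. Their poses are not given: they have to be found in the camera images.
- bin: The coffee-pod bin: open-topped brushed-steel box, 150 mm along its x, 180 mm along its y, 130 mm high, walls 4 mm, fixed to the counter. Origin: centre of its underside, on the counter; z up. Its +x side (turned away from the robot, within about 30 degrees) carries the lever; the lid is hinged along its -x side.
- lid (a joint): Hinge of the bin's flat black lid, rad: 0 = shut flat on the bin; grows as it opens upward (stop at 1.3). Its axis is parallel to the bin's y through x = -75, z = 130 mm in the bin's frame. The hinge is stiff: the lid stays where it is left, and takes up to about 5 N at 100 mm from the hinge to push down.
- lid_middle (a point): Middle of the lid's upper (outer) face, 75 mm from the hinge axis. The lid reaches 152 mm from the axis, is 186 mm wide and 8 mm thick; shut, its top is at 138 mm (a grey panel in its middle looks 1.5 mm higher).
- lever (a joint): Hinge of the steel over-centre lever, rad: 0 = open on its stop, leaning 0.6 rad outward (+x of the bin); 0.6 = upright; grows inward over the lid; 2.05 = locked stop, almost level over the lid, pointing to its hinge. A spring drives it back to open below the dead point at 0.75 and snaps it on to 2.05 beyond. Starting it takes about 10 N level inward on the crossbar, less nearer the dead point.
- lever_pivot (a point): Centre of the lever's hinge axis (parallel to the bin's y): x = 90, y = 0, z = 147 mm in the bin's frame; it stands 15 mm outside the bin's wall.
- lever_bar (a point): Centre of the crossbar at the lever's free end, 75 mm from lever_pivot: a round bar 14 mm thick and 44 mm long, parallel to the bin's y. The lever's arm between is a flat bar 8 mm thick and 16 mm wide.
- tamper: Bystander, loose: dark steel coffee tamper standing on its 58 mm foot, 88 mm tall. Origin: centre of its underside.
- portafilter: Bystander, loose: steel portafilter, bowl 74 mm across and 43 mm high, black handle reaching 174 mm from the bowl's axis along its -x. Origin: under the bowl's centre.
- mug: Bystander, loose: white mug, 80 mm across, 90 mm tall, handle at its +y. Origin: centre of its underside.
- pitcher: Bystander, loose: steel milk pitcher, 94 mm across, 100 mm tall, handle at its +x out to 79 mm. Origin: centre of its underside.
- cups: Bystander, loose: nested stack of paper cups, 82 mm across, 122 mm tall. Origin: centre of its underside.
- sugar: Bystander, loose: white jar with a steel cap, 72 mm across, 110 mm tall. Origin: centre of its underside.

How it is judged:
By the outcome, as a careful person would: the job done as asked, in the order asked, and still so for the second after the job is handed in, with the robot touching nothing.
It also fails if it takes over 43 s, if anything falls off the work surface, if the arm or the gripper's body presses on something with over 40 N, if the wrist force passes 120 N, or if a joint passes its speed limit or range.

## Working session

There is one attempt and no reset: what is moved stays moved. The work goes in short steps, Python scripts to look and compute and a tool call to move; the robot and the scene stay as the last step left them, time stands still between calls to the robot, and variables do not carry over. Pictures are saved under pics/ and viewed, about 8 in all and at most 12, crops included, and the job is handed in when it is done.

Besides the shell and the picture viewer there is one more tool, called after "Call:" as name(argument=value, ...) on one line, values as JSON. play_rows: Moves the arm, as the interface text tells. Its arguments: {"type":"object","properties":{"steps":{"type":"array","items":{"type":"array","items":{"type":"number"}}},"squeeze":{"type":"number"}},"required":["steps"]}

```bash
mkdir -p pics
python3 - <<'E'
from cell import robot
import cv2,numpy as np
for n in("scene","top"):
    cv2.imwrite(f"pics/{n}0.png",robot.read_camera(n)); m=robot.camera_model(n)
    print(n,m["fx"],m["fy"],m["cx"],m["cy"]);print(np.round(m["world_to_cam"],4))
print(robot.camera_model("wrist"));print(robot.state())
E
```

```text
scene 489.8584052995444 489.8584052995444 314.130362260565 234.64641639324307
[[-5.7600e-01  8.1750e-01 -1.2000e-03  3.2160e-01]
 [ 5.5740e-01  3.9170e-01 -7.3200e-01 -2.2450e-01]
 [-5.9790e-01 -4.2230e-01 -6.8130e-01  1.7604e+00]
 [ 0.0000e+00  0.0000e+00  0.0000e+00  1.0000e+00]]
top 578.7547388692981 578.7547388692981 318.2576607681919 226.4428303437558
[[ 0.0194 -0.9998 -0.0045  0.0158]
 [-0.9975 -0.019  -0.0685  0.5803]
 [ 0.0684  0.0058 -0.9976  1.4619]
 [ 0.      0.      0.      1.    ]]
{'fx': 355.04389032909876, 'fy': 355.04389032909876, 'cx': 319.28302817018215, 'cy': 233.31423149138294, 'mount': array([[ 9.99998773e-01,  1.53714512e-03,  3.01333410e-04,
         5.97071348e-04],
       [-1.55600722e-03,  9.52682143e-01,  3.03964330e-01,
        -7.84975037e-02],
       [ 1.80162326e-04, -3.03964426e-01,  9.52683366e-01,
        -1.43139671e-01],
       [ 0.00000000e+00,  0.00000000e+00,  0.00000000e+00,
         1.00000000e+00]])}
{'time': 0.1, 'joint_pos': array([ 6.03841891e+01,  2.05949627e+01,  8.65933361e+01, -5.53104541e-04,
        7.29079203e+01, -6.59413706e+00]), 'joint_vel': array([ 0.06660328, -0.04609799, -0.13999683,  0.04383803, -0.03435052,
       -0.00950499]), 'effort': array([-2.53511562e-04, -5.28654993e+01, -2.79349655e+01, -5.24134648e-04,
        4.92870749e-03, -1.17669475e-05]), 'tcp_pos': array([0.23434623, 0.55167446, 0.23052199]), 'tool_rot': array([-1.79989476e+02,  9.56432008e-02,  6.69784979e+01]), 'ft_force': array([-0.17133622,  0.75949615, -0.45573664]), 'wrist_torque': array([-0.01851453,  0.02750004,  0.03354828]), 'width': 0.08548301875510034}
```

View pics/scene0.png

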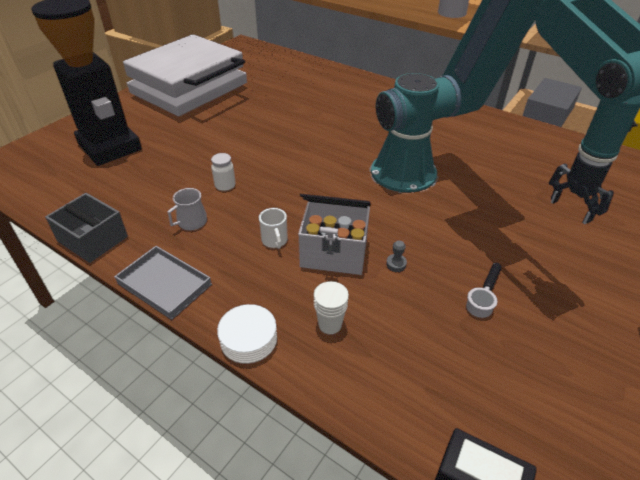

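View pics/top0.png

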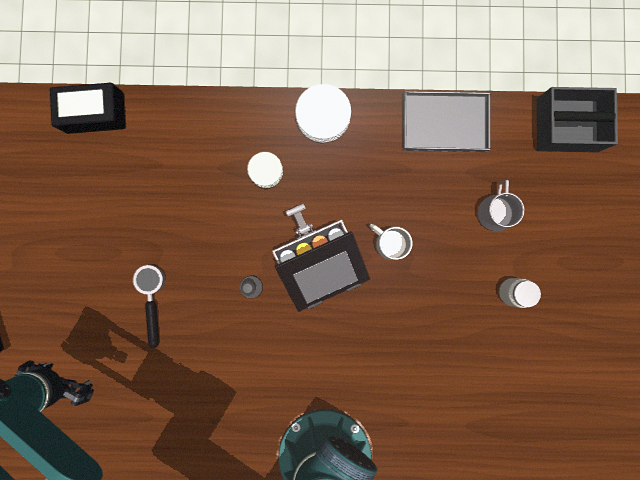

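Run:
```python
import cv2,numpy as np
a=cv2.imread("pics/top0.png")[195:320,235:385];b=cv2.imread("pics/scene0.png")[180:290,285:385]
A=cv2.resize(a,None,fx=4,fy=4,interpolation=cv2.INTER_CUBIC)
cv2.imwrite("pics/c1.png",A)
cv2.imwrite("pics/c2.png",cv2.resize(b,None,fx=5,fy=5,interpolation=cv2.INTER_CUBIC))
```

```text
(no output)
```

View pics/c1.png

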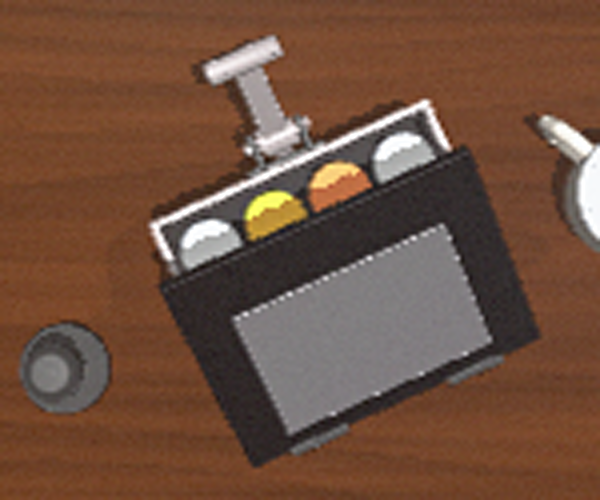

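View pics/c2.png

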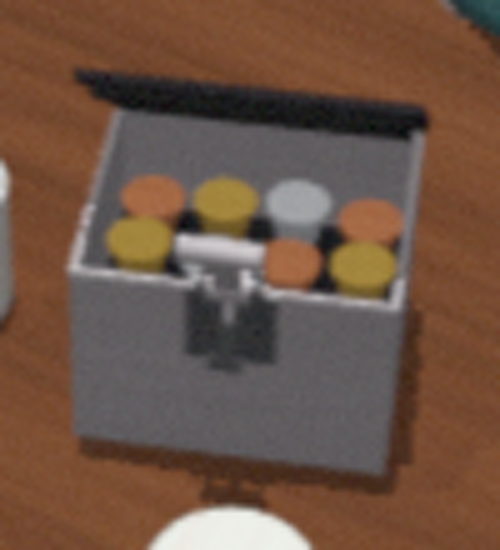

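```bash
cat > h.py <<'E'
import numpy as np
from cell import robot
def ray(n,u,v):
    m=robot.camera_model(n);W=np.array(m["world_to_cam"]);R,t=W[:3,:3],W[:3,3]
    return -R.T@t, R.T@np.array([(u-m["cx"])/m["fx"],(v-m["cy"])/m["fy"],1])
def onz(n,u,v,z):
    c,d=ray(n,u,v);return c+d*(z-c[2])/d[2]
def proj(n,p):
    m=robot.camera_model(n);q=np.array(m["world_to_cam"])@np.r_[p,1];return m["fx"]*q[0]/q[2]+m["cx"],m["fy"]*q[1]/q[2]+m["cy"]
E
python3 - <<'E'
from h import *
T=lambda u,v,z:onz("top",235+u/4-.375,195+v/4-.375,z)
S=lambda u,v,z:onz("scene",285+u/5-.4,180+v/5-.4,z)
L,R=T(152,222,.13),T(430,102,.13);print("top corners",L,R,np.linalg.norm(L-R))
SR,SL=S(72,270,.13),S(400,303,.13);print("scene corners",SL,SR,np.linalg.norm(SL-SR))
zb=.147+.075*np.cos(.6)
print("bar top",T(243,59,zb+.005),"scene",S(220,248,zb+.004))
for l,r in((L,R),(SL,SR)):
    y=(r-l)/np.linalg.norm(r-l); y=-y # +y of bin to the left as seen from robot? 
    y=-y if y[1]<0 else y
    x=np.array([y[1],-y[0],0]);x/=np.linalg.norm(x)
    o=(l+r)/2-x*.075; yaw=np.degrees(np.arctan2(x[1],x[0]));print("bin",o,yaw)
    print("bar pred",o[:2]+x[:2]*(.09+.075*np.sin(.6)))
    # lid free edge angle: intersect ray with circle, upper edge
    for u,v in((162,288),(468,150)):
        c,d=ray("top",235+u/4-.375,195+v/4-.375)
        h=o-x*.075
        best=[]
        for a in np.linspace(0,1.3,261):
            # tip (mid thickness)
            p=h+x*.152*np.cos(a)+np.array([0,0,.0+.152*np.sin(a)]);p[2]+=0
            zz=p[2]; q=c+d*(zz-c[2])/d[2]
            best.append((abs((q-h)@x-.152*np.cos(a)),a))
        print("lid",min(best))
for (u,v,z) in((65,368,0.05),):print("tamper",T(u,v,z))
print("mug",onz("top",395,243,.09),"mug handle tip",onz("top",371,226,.06),"cups",onz("top",265,169,.122))
E
```

```text
top corners [0.51414685 0.13308453 0.13      ] [ 0.58840257 -0.02997182  0.13      ] 0.17916831226758728
scene corners [0.5084073  0.13043157 0.13      ] [ 0.58855036 -0.02888254  0.13      ] 0.17833646562485617
bar top [0.60372007 0.07757522 0.21390017] scene [0.60401424 0.07661421 0.21290017]
bin [0.48301919 0.02047285 0.13      ] 24.48447779986783
bar pred [0.60346578 0.07532412]
lid (np.float64(1.7591769736369223e-05), np.float64(0.775))
lid (np.float64(0.00016948830816730653), np.float64(0.745))
bin [0.48147874 0.01707008 0.13      ] 26.704710095074315
bar pred [0.59970994 0.07654635]
lid (np.float64(1.299250839666144e-05), np.float64(0.71))
lid (np.float64(0.00017007916204576923), np.float64(0.755))
tamper [0.42429937 0.19174445 0.05      ]
mug [ 0.53824673 -0.1608982   0.09      ] mug handle tip [ 0.58071785 -0.1045638   0.06      ] cups [0.70863253 0.15689223 0.122     ]
```

Call:
play_rows(steps=[[0.0115,-0.022,0.008,0,0,4,1],[0.0115,-0.022,0.008,0,0,4,1],[0.0115,-0.022,0.008,0,0,4,1],[0.0115,-0.022,0.008,0,0,4,1],[0.0115,-0.022,0.008,0,0,4,1],[0.0115,-0.022,0.008,0,0,4,1],[0.0115,-0.022,0.008,0,0,4,1],[0.0115,-0.022,0.008,0,0,4,1],[0.0115,-0.022,0.008,0,0,4,1],[0.0115,-0.022,0.008,0,0,4,1],[0.0115,-0.022,0.008,0,0,4,1],[0.0115,-0.022,0.008,0,0,4,1]])

```text
time: 1.1
tcp_pos: [0.3727, 0.2869, 0.3273]
tool_rot: [-180.0, 0.0, 115.2]
ft_force: [1.2, -0.7, -0.8]
width: 0.0004
```

Call:
play_rows(steps=[[0.011,-0.0215,0,0,0,0,1],[0.011,-0.0215,0,0,0,0,1],[0.011,-0.0215,0,0,0,0,1],[0.011,-0.0215,0,0,0,0,1],[0.011,-0.0215,0,0,0,0,1],[0.011,-0.0215,0,0,0,0,1],[0.011,-0.0215,0,0,0,0,1],[0.011,-0.0215,0,0,0,0,1],[0.011,-0.0215,0,0,0,0,1],[0.011,-0.0215,0,0,0,0,1],[0,0,0,0,0,0,1],[0,0,0,0,0,0,1]])

```text
time: 2.1
tcp_pos: [0.4827, 0.0724, 0.3268]
tool_rot: [-179.9, -0.0, 114.8]
ft_force: [-0.4, 0.7, -0.6]
width: -0.0001
```

Call:
play_rows(steps=[[0.0055,-0.0105,0,0,0,0,1],[0.0055,-0.0105,0,0,0,0,1],[0.0055,-0.0105,-0.01,0,0,0,1],[0.0055,-0.0105,-0.01,0,0,0,1],[0,0,-0.012,0,0,0,1],[0,0,-0.012,0,0,0,1],[0,0,-0.012,0,0,0,1],[0,0,-0.01,0,0,0,1],[0,0,-0.006,0,0,0,1],[0,0,-0.006,0,0,0,1],[0,0,-0.006,0,0,0,1],[0,0,-0.006,0,0,0,1]])

```text
time: 3.1
tcp_pos: [0.5049, 0.0311, 0.237]
tool_rot: [180.0, 0.0, 115.0]
ft_force: [-0.4, -1.0, 0.9]
width: -0.0003
```

Call:
play_rows(steps=[[0,0,-0.005,0,0,0,1],[0,0,-0.005,0,0,0,1],[0,0,-0.005,0,0,0,1],[0,0,-0.005,0,0,0,1],[0,0,-0.005,0,0,0,1],[0,0,-0.005,0,0,0,1]])

```text
time: 3.6
tcp_pos: [0.5049, 0.0312, 0.207]
tool_rot: [180.0, 0.0, 115.0]
ft_force: [0.1, -0.8, 3.5]
width: 0.0004
```

Call:
play_rows(steps=[[0,0,-0.005,0,0,0,1],[0,0,-0.005,0,0,0,1],[0,0,-0.005,0,0,0,1],[0,0,-0.005,0,0,0,1],[0,0,-0.005,0,0,0,1],[0,0,-0.005,0,0,0,1],[0,0,-0.005,0,0,0,1],[0,0,-0.005,0,0,0,1],[0,0,-0.005,0,0,0,1],[0,0,-0.005,0,0,0,1]])

```text
time: 4.43
tcp_pos: [0.5049, 0.0312, 0.1569]
tool_rot: [180.0, 0.0, 115.0]
ft_force: [1.1, 0.7, 3.0]
width: -0.0002
```

Call:
play_rows(steps=[[0,0,-0.004,0,0,0,1],[0,0,-0.004,0,0,0,1],[0,0,-0.003,0,0,0,1],[0,0,-0.003,0,0,0,1],[0,0,-0.002,0,0,0,1],[0,0,0,0,0,0,1]])

```text
time: 4.93
tcp_pos: [0.5041, 0.0311, 0.1407]
tool_rot: [-179.9, -0.0, 115.0]
ft_force: [0.7, 0.5, -0.0]
width: 0.0
```

Call:
play_rows(steps=[[0,0,-0.001,0,0,0,1],[0,0,-0.001,0,0,0,1],[0,0,0,0,0,0,1]])

```text
time: 5.18
tcp_pos: [0.5041, 0.0312, 0.139]
tool_rot: [-180.0, -0.0, 115.0]
ft_force: [0.0, 0.1, 0.5]
width: -0.0003
```

Call:
play_rows(steps=[[0,0,-0.001,0,0,0,1],[0,0,-0.001,0,0,0,1],[0,0,0,0,0,0,1]])

```text
time: 5.43
tcp_pos: [0.5043, 0.0312, 0.138]
tool_rot: [-180.0, -0.0, 115.0]
ft_force: [-3.1, 0.7, 11.3]
width: -0.0
```

Call:
play_rows(steps=[[0,0,-0.001,0,0,0,1],[0,0,0,0,0,0,1]])

```text
time: 5.6
tcp_pos: [0.5043, 0.0312, 0.1379]
tool_rot: [-180.0, 0.0, 115.0]
ft_force: [-5.3, 1.5, 20.2]
width: -0.0003
```

Call:
play_rows(steps=[[0,0,0.01,0,0,0,1],[0,0,0.02,0,0,0,1],[0,0,0.02,0,0,0,1],[0,0,0.02,0,0,0,1],[0,0,0.02,0,0,0,1],[0,0,0.02,0,0,0,1],[0,0,0.02,0,0,0,1],[0,0,0.02,0,0,0,1],[0,0,0,0,0,0,1],[0,0,0,0,0,0,1]])

```text
time: 6.43
tcp_pos: [0.5051, 0.0311, 0.2871]
tool_rot: [179.9, 0.1, 115.0]
ft_force: [0.3, -0.2, -0.6]
width: -0.0001
```

Run:
```python
from h import *
import cv2
print(robot.state()["tcp_pos"],robot.state()["tool_rot"])
w=robot.read_camera("wrist");s=robot.read_camera("scene")
b=cv2.resize(s[180:290,285:385],None,fx=4.36,fy=4.36,interpolation=cv2.INTER_CUBIC)
o=cv2.resize(w,(480,360))
c=np.zeros((480,480+b.shape[1],3),np.uint8);c[:360,:480]=o;c[:min(480,b.shape[0]),480:]=b[:480]
cv2.imwrite("pics/d1.png",c);cv2.imwrite("pics/w1.png",w);print(c.shape)
c=c[:,:800];cv2.imwrite("pics/d1.png",c)
```

```text
[0.50511505 0.03107054 0.28711408] [1.79898417e+02 7.29367520e-02 1.14978217e+02]
(480, 916, 3)
```

View pics/d1.png

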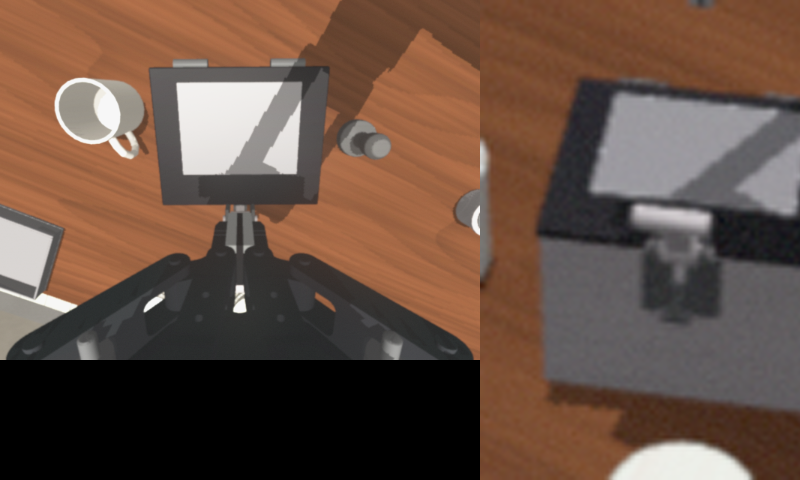

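Call:
play_rows(steps=[[0.016,0.0075,0,0,0,0,1],[0.016,0.0075,0,0,0,0,1],[0.016,0.0075,0,0,0,0,1],[0.016,0.0075,0,0,0,0,1],[0.016,0.0075,0,0,0,0,1],[0.016,0.0075,0,0,0,0,1],[0.016,0.0075,0,0,0,0,1],[0.018,0.0085,0,0,0,0,1],[0,0,0,0,0,0,1]])

```text
time: 7.28
tcp_pos: [0.6367, 0.0934, 0.2839]
tool_rot: [-180.0, -0.1, 115.0]
ft_force: [1.1, -0.0, -0.2]
width: 0.0001
```

Call:
play_rows(steps=[[0,0,-0.01,0,0,0,1],[0,0,-0.01,0,0,0,1],[0,0,-0.01,0,0,0,1],[0,0,-0.01,0,0,0,1],[0,0,-0.01,0,0,0,1],[0,0,-0.01,0,0,0,1],[0,0,-0.01,0,0,0,1],[0,0,-0.01,0,0,0,1],[0,0,-0.007,0,0,0,1],[0,0,0,0,0,0,1]])

```text
time: 8.12
tcp_pos: [0.6334, 0.0921, 0.1972]
tool_rot: [-179.8, -0.1, 115.0]
ft_force: [-0.5, 0.9, 0.4]
width: 0.0003
```

Call:
play_rows(steps=[[-0.0045,-0.002,0,0,0,0,1],[-0.0045,-0.002,0,0,0,0,1],[-0.003,-0.0015,0,0,0,0,1],[0,0,0,0,0,0,1]])

```text
time: 8.45
tcp_pos: [0.622, 0.0864, 0.1999]
tool_rot: [180.0, 0.0, 115.0]
ft_force: [0.1, -0.3, 0.1]
width: -0.0003
```

Call:
play_rows(steps=[[-0.0036,-0.0017,0.001,0,0,0,1],[-0.0036,-0.0017,0.001,0,0,0,1],[-0.0036,-0.0017,0.001,0,0,0,1],[-0.0036,-0.0017,0.001,0,0,0,1],[-0.0036,-0.0017,0.001,0,0,0,1],[-0.0036,-0.0017,0.001,0,0,0,1]])

```text
time: 8.95
tcp_pos: [0.6075, 0.079, 0.2092]
tool_rot: [179.1, 0.1, 115.0]
ft_force: [10.3, 8.8, 8.9]
width: 0.0003
```

Call:
play_rows(steps=[[-0.0036,-0.0017,0.001,0,0,0,1],[-0.0036,-0.0017,0.001,0,0,0,1],[-0.0036,-0.0017,0.001,0,0,0,1],[-0.0036,-0.0017,0.001,0,0,0,1],[-0.0036,-0.0017,0,0,0,0,1],[-0.0036,-0.0017,0,0,0,0,1]])

```text
time: 9.45
tcp_pos: [0.5822, 0.0665, 0.2115]
tool_rot: [179.6, 0.1, 115.0]
ft_force: [3.7, 2.0, 1.7]
width: -0.0005
```

Call:
play_rows(steps=[[-0.0036,-0.0017,0,0,0,0,1],[-0.0036,-0.0017,0,0,0,0,1],[-0.0036,-0.0017,0,0,0,0,1],[-0.0036,-0.0017,0,0,0,0,1],[-0.0036,-0.0017,0,0,0,0,1],[-0.0036,-0.0017,0,0,0,0,1],[0,0,0,0,0,0,1],[0,0,0,0,0,0,1]])

```text
time: 10.12
tcp_pos: [0.5574, 0.056, 0.2091]
tool_rot: [-180.0, -0.0, 115.0]
ft_force: [-0.1, 0.7, 0.1]
width: 0.0001
```

Run:
```python
from h import *
import cv2
s=robot.read_camera("scene");w=robot.read_camera("wrist")
b=cv2.resize(s[150:290,275:395],None,fx=3,fy=3,interpolation=cv2.INTER_CUBIC)
o=cv2.resize(w,(436,327))
c=np.zeros((420,796,3),np.uint8);c[:327,:436]=o;c[:420,436:]=b
cv2.imwrite("pics/d2.png",c)
```

```text
(no output)
```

View pics/d2.png

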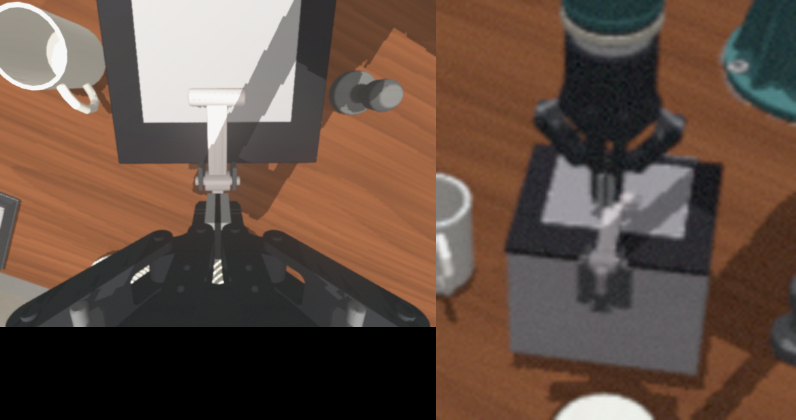

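The lever has snapped over the lid. I'll retreat and verify its angle.

Call:
play_rows(steps=[[0,0,0.015,0,0,0,1],[0,0,0.02,0,0,0,1],[0,0,0.02,0,0,0,1],[0,0,0.02,0,0,0,1],[0,0,0.02,0,0,0,1],[-0.01,0.025,0.01,0,0,0,1],[-0.01,0.025,0,0,0,0,1],[-0.01,0.025,0,0,0,0,1],[-0.01,0.025,0,0,0,0,1],[-0.01,0.025,0,0,0,0,1],[-0.01,0.025,0,0,0,0,1],[-0.01,0.025,0,0,0,0,1]])

```text
time: 11.22
tcp_pos: [0.4874, 0.2324, 0.3144]
tool_rot: [180.0, 0.0, 115.0]
ft_force: [0.7, -0.1, 0.1]
width: 0.0003
```

Call:
play_rows(steps=[[-0.01,0.025,0,0,0,0,1],[-0.01,0.025,0,0,0,0,1],[-0.01,0.025,0,0,0,0,1],[-0.01,0.025,0,0,0,0,1],[-0.01,0.025,0,0,0,0,1],[0,0,0,0,0,0,1],[0,0,0,0,0,0,1]])

```text
time: 11.8
tcp_pos: [0.4373, 0.3573, 0.3142]
tool_rot: [-180.0, 0.0, 115.1]
ft_force: [-0.4, -0.2, -0.9]
width: -0.0001
```

Run:
```python
from h import *
import cv2
s=robot.read_camera("scene");t=robot.read_camera("top")
X=np.array([.906,.423,0]);o=np.array([.4825,.0195,0])
for n in("top","scene"):
    for th in(1.8,2.05): print(n,th,proj(n,o+X*(.09-.075*np.sin(th-.6))+np.array([0,0,.147+.075*np.cos(th-.6)])))
b=cv2.resize(s[180:280,285:385],None,fx=4,fy=4,interpolation=cv2.INTER_CUBIC)
a=cv2.resize(t[215:315,265:365],None,fx=4,fy=4,interpolation=cv2.INTER_CUBIC)
cv2.imwrite("pics/d3.png",np.hstack([a,b]))
cv2.imwrite("pics/top1.png",t)
d=cv2.absdiff(t,cv2.imread("pics/top0.png")).max(2)
for nm,(u,v) in dict(mug=(395,243),tamper=(251,287),cups=(265,169),porta=(148,280),pitcher=(500,210),sugar=(520,292)).items(): print(nm,np.percentile(d[v-18:v+18,u-18:u+18],[50,90]))
```

```text
top 1.8 (np.float64(316.8272806081462), np.float64(256.3599214359703))
top 2.05 (np.float64(317.6778250970395), np.float64(258.29022734361087))
scene 1.8 (np.float64(334.7108571134625), np.float64(211.86763083726578))
scene 2.05 (np.float64(334.7711572721783), np.float64(215.8533163139546))
mug [2. 6.]
tamper [4. 8.]
cups [1. 4.]
porta [ 85. 180.]
pitcher [3. 6.]
sugar [3. 6.]
```

View pics/d3.png

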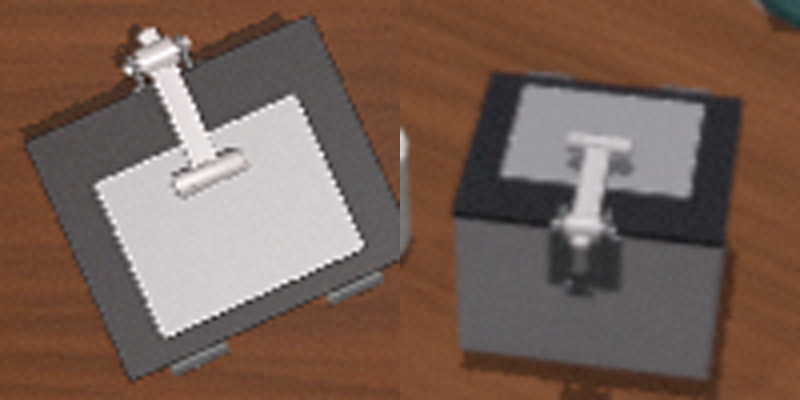

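```bash
python3 -c "
from cell import robot
print(robot.state()['ft_force']);print(robot.job_done())"
```

```text
[-0.16741679  0.08439823  0.15665456]
the job is handed in; nothing more can be done
None
```

The lid is shut and the lever is locked over it. I handed the job in after about 12 s, with the hand clear above the counter.

- **Lid:** I pushed it down from above with the closed fingertips. It met a firm stop at 138 mm, its shut height, under about 20 N, and the pictures show it flat on the bin.
- **Lever:** I then pushed the crossbar inward from outside, and it snapped over by itself. The final crossbar position is within about 1 px of the locked angle (2.05 rad) in both the top and scene views. I read that by eye from enlarged crops, so it is good to about 0.06 rad.
- **Bystanders:** The mug, tamper, cups, pitcher and sugar are unchanged in the top view. The arm hid the portafilter in that last picture, so I couldn't confirm it. The TCP never came below 0.23 m near it, and it stands only 43 mm high.
- **Forces:** The wrist force read about zero when I handed in, and no reading during the job exceeded about 21 N.

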